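Lay the juice box down in its dispenser stand

TASK

The juice box is parked on end at the back of its dispenser stand so that the tap does not drip. Push it over high on its back, so that it topples forward onto the face nearest the tap and lies flat in the channel; then slide it slowly forward until the tap is through the notch of the front plate, and by feel press the tap's collar against the plate with about 10 N for half a second, never over 20 N, which would tear the tap out. Leave the glass, the mug and the pepper mill where they are.

Things in the scene. Friction and masses are not known exactly. Their poses are not given: they have to be found in the camera images.
- stand: Wooden dispenser stand, fixed: a flat deck, its top 108 mm above the worktop, x = -195 to +190 mm, in a channel 131 mm wide between side rails 9 mm thick that stand 20 mm above the deck; open at the rear. Origin on the worktop under the channel's centre line; x along the channel to the front plate (tap end), y across, z up. The glass stands on the worktop below the notch.
- front_plate: Wooden plate across the front end of the stand (at its x = +180 mm), 10 mm thick, 74 mm high above the deck, with a notch 32 mm wide in its middle, open from deck to top, edges rounded. Origin on the deck at the middle of the plate's inner face; axes as the stand's. Wall cabinets hang 460 mm above the worktop from about 0.6 m ahead of the robot: keep the wrist clear.
- juice_box: Cardboard carton 90 x 124 x 180 mm (own x, y, z), 0.4 to 0.85 kg, too wide to grasp, standing on end in the channel (3.5 mm play each side). Origin: centre of its lower end face; z along its length to the tap end; +x to the face nearest the tap, which first faces the front plate and must end down on the deck. Lying, its origin is 45 mm above the deck, in the rear end face, which can be pushed.
- back_top (a point): Middle of the top edge of the standing carton's back (its -x face, towards the stand's open rear), 180 mm above the deck; the tap stands up to 61 mm higher. Push just below it. It balances when tipped 27 degrees. Fingertips grip the cardboard: let them rise with the back as it turns about its front lower edge, or it may slide instead of tipping. Sliding the box takes 2 to 7 N.
- tap_root (a point): Where the tap comes out of the carton's end, 180 mm from the other end, 32 mm from the carton's +x face. Tap along z: round collar 48 mm wide, then a neck 22 mm wide reaching 39 mm past the collar, a short spout to +x. The collar's outer face stands 8 to 22 mm off the carton; this differs each time and is not measured, so home must be felt. The tap does not give.
- glass: Drinking glass, 80 mm wide, 88 mm high, standing under the place of the tap; leave alone. Origin at the centre of its underside.
- mug: White mug with a handle, 94 mm high, standing near the stand; leave alone. Origin at the centre of its underside.
- pepper_mill: Wooden pepper mill, 58 mm wide, 170 mm high, standing near the stand; leave alone. Origin at the centre of its underside.

How it is judged (in metres and radians):
On the way, in this order (a step that is already met when the one before it is completed fails the run):
1. the box has toppled forward and lies on the face nearest the tap, on the deck (angle between juice_box's own x axis and vertical above 3.04 rad and angular speed of juice_box below 0.3 rad/s and z of juice_box in the frame of stand between 0.146 and 0.16 m), for 0.1 s.
2. the tap is through the notch and its collar is pressed against the front plate with more than 5 N (x of juice_box in the frame of front_plate above -0.205 m and contact force between juice_box and front_plate above 5 N), for 0.2 s.
At the end, for the whole second after the job is handed in: The box lies at rest in the channel, the face nearest the tap down (within 3.5 deg, origin 148-158 mm above the worktop), square within 4.5 deg, within 8 mm of the middle, its rear end at most 205 mm from the plate's inner face, after the collar was pressed on the plate (angle between juice_box's own x axis and vertical above 3.08 rad and x of juice_box in the frame of front_plate above -0.205 m and y of juice_box in the frame of front_plate between -0.008 and 0.008 m and z of juice_box in the frame of stand between 0.148 and 0.158 m and angle between the z axis of juice_box and the x axis of stand, either way round below 0.08 rad and linear speed of juice_box below 0.01 m/s); the robot touches nothing.
It fails at once if the box is forced against the front plate with more than 20 N (contact force between juice_box and front_plate above 20 N).
It fails at once if the glass, mug or pepper mill is disturbed (distance of any of glass, mug, pepper_mill from where it was at the start of the episode above 0.015 m).
It also fails if it takes over 61 s, if anything falls off the work surface, if the arm or the gripper's body presses on something with over 40 N, if the wrist force passes 120 N, or if a joint passes its speed limit or range.

ROBOT

A 6-joint arm with a two-finger parallel gripper is mounted at the origin on a cart in front of the work surface, level with it; the furniture and walls round the work are solid. World frame = base frame: x ahead of the robot, y to its left, z up, the work surface at z = 0. Lengths are in m, angles in degrees, forces in N, time in s.
With the tool pointing down it reaches from about 0.35 to 0.875 m from the base axis. Payload 4.2 kg.
Tool frame: the origin (TCP) lies midway between the tips of the shut fingers; the grasp point (between the pads) lies 19 mm behind it (r.pinch_z is the distance from the TCP to the grasp point, in m); z points along the fingers, y is the line along which they close (so a half turn about z gives the same grasp; the last joint's range is limited). The gripper opens to 87 mm and grips with 3 to 60 N. Pads are 19 mm wide; open, the fingers measure 117 mm over their backs; the gripper's body (75 mm by 190 mm) begins 51 mm behind the grasp point.
Start: joints at [82.655, 22.042, 0.453, 0, -68.411, -14.817], TCP at [0.236, 0.579, 0.223] pointing down, gripper open.
Joint ranges: [-179.83, 179.83], [-69.29, 118.12], [-61.27, 80.66], [-181.25, 117.63], [-171.15, -9.14], [-177.46, 177.46]. Speed limits (degrees/s): [159.86, 159.86, 180, 180, 180, 180].

INTERFACE

Orientations are given as a 3x3 rotation matrix whose columns are the frame's x, y, z axes.
In Python, from station import r, imaging, models gives the robot as it stands. The module is installed in compiled form; this text tells all that it offers.
- The arm moves only by the tool apply_moves, never from a script. Its argument "moves" is a list of rows, each a list of 2 entries, a list of its own where there are three numbers: the shift along the tool's x, y, z in m, then the turn about the tool's z in degrees. A call has 1 to 5 rows; each row shifts and turns the commanded pose from where the row before left it, along the tool's axes as they then stand; what a row does not reach is not made up. A row lasts 1/12 s, in which the tool goes at most 41.7 mm and 7.16 degrees, less where a joint would pass 70% of its speed; a pose out of reach is approached as far as the arm can. A call is refused whole if a number of a shift passes 0.0417 or a number of a turn 7.16, either way. A call with a gripper value outside its range is refused whole. "hand" is the finger opening in m, from 0 to 0.087, set as the call begins (left out, the last holds). The fingers move at their own pace and stop on an object; the grip force is fixed at half the most. Time passes only in rows, so rows that do not move let the fingers close. It gives the time, the measured TCP pose, the force, the opening and the grip force at its end, in the units of the state.
- r.sense(): the state, without advancing time (a new reading comes with each control period).
- imaging.capture(name): name is "scene" or "top" or "wrist"; returns a dict with "frame" (420x560x3 uint8, blue, green, red), "intrinsics" (3x3 intrinsics, pixels), "eye" and "orientation" of the camera in the world. Camera axes: x right, y down, z forward; pixel columns grow to the right and rows downward; lengths in m; the calibration is good to about 2 mm. A picture is of the moment at which its call begins. There is no depth.
- r.finish_job(): hands the job in; it is judged then, once.
Trained networks look in a picture, given as the dict that the camera call returned (one of the last four; its "shot" number tells which), for a name from the list of things; names that differ only in an ending like _2 or _b are one class to them, and where a whole thing is asked for, a point or a joint stands for the part that bears it (a point fixed in the world has none). Each returns a list of dicts, best first, with "confidence" (0 to 1); they miss things now and then, are a little off and sometimes report something else, mostly with a low value. They report only what shows in the picture. A call takes as long as a camera call.
- models.cut_out(picture, target): "region" (420x560 bool, what is visible of it) and "extent" ([left, top, width, height] as shares, 0 to 1, of the picture: columns of its width, rows of its height, round what is visible of it).
- models.place_of(picture, target): "at" ([column, row] as shares, 0 to 1, of the picture: columns of its width, rows of its height: a listed point, or the origin of a listed thing).
The state is a dict: "time_s": time; "joints": joint angles; "joint_velocities": joint speeds; "effort": joint torques, N m; "tcp_pos": TCP position; "ee_rot": TCP orientation; "wrist_force": force on the tool from outside, world axes, zero at the start; "moment": the same for the moment, N m; "gripper_width": opening from 0.0 (shut) to 1.0 (fully open); "gripper_force": force on a finger pad.
Only numpy, scipy, OpenCV 4.12 (cv2) and the standard library are available. Lean on these libraries where they do the work, as an engineer would, in place of code of your own. Each camera call takes 0.05 s, during which the arm holds its last target. There are 200 camera calls.

## Working session

There is one attempt and no reset: what is moved stays moved. The work goes in short steps, Python scripts to look and compute and a tool call to move; the robot and the scene stay as the last step left them, time stands still between calls to the robot, and variables do not carry over. Pictures are saved under pics/ and viewed, at most 10 in all, crops included, and the job is handed in when it is done.

Besides the shell and the picture viewer there is one more tool, called after "Emit:" by a JSON object that holds its "method" and its "body", one argument or row to a line. apply_moves: Moves the arm, as the interface text tells. Its arguments: {"type":"object","properties":{"moves":{"type":"array"},"hand":{"type":"number"}},"required":["moves"]}

```bash
mkdir -p pics; cat > h.py <<'E'
import numpy as np, cv2
from station import r, imaging, models
def ray(p,at):
    h,w=p["frame"].shape[:2]
    K=np.array(p["intrinsics"]);R=np.array(p["orientation"])
    d=R@np.linalg.inv(K)@np.array([at[0]*w,at[1]*h,1.]);return np.array(p["eye"]),d/np.linalg.norm(d)
def onz(p,at,z):
    e,d=ray(p,at);return e+d*(z-e[2])/d[2]
def proj(p,X):
    K=np.array(p["intrinsics"]);R=np.array(p["orientation"])
    c=(np.atleast_2d(X)-np.array(p["eye"]))@R;q=c@K.T;return q[:,:2]/q[:,2:]
def tri(rays):
    A=np.zeros((3,3));b=np.zeros(3)
    for e,d in rays:
        P=np.eye(3)-np.outer(d,d);A+=P;b+=P@e
    return np.linalg.solve(A,b)
E
python3 - <<'E'
from h import *
np.set_printoptions(precision=4,suppress=True)
s=r.sense();print(s["time_s"],s["tcp_pos"],s["ee_rot"],s["wrist_force"])
P={}
for n in("scene","top"):
    p=imaging.capture(n);P[n]=p;cv2.imwrite(f"pics/{n}0.png",p["frame"])
    print(n,np.array(p["eye"]),np.array(p["orientation"]).tolist())
for t in("stand","front_plate","juice_box","back_top","tap_root","glass","mug","pepper_mill"):
    L=[]
    for n,p in P.items():
        o=models.place_of(p,t)
        if o:
            a=o[0]["at"];L.append(ray(p,a));print(t,n,round(o[0]["confidence"],2),np.array(a)*[560,420],onz(p,a,0),onz(p,a,.108))
    if len(L)==2:print("  tri",tri(L))
E
```

```text
0.0 [0.2355 0.5783 0.2215] [[ 0.926  -0.3774 -0.0008]
 [-0.3774 -0.926  -0.0021]
 [ 0.0001  0.0022 -1.    ]] [ 0.192  -1.9145 -0.9258]
scene [-0.0305 -0.092   1.0466] [[-0.015630413081231254, -0.8662783832240964, 0.49931698643802985], [-0.9998770669904715, 0.012921925352850288, -0.008881145855533045], [0.001241407846746155, -0.4993944198765351, -0.866373864046427]]
top [ 0.3824 -0.1028  1.3954] [[0.009488619288230863, -0.9956456261659788, 0.09273485429200286], [-0.9999456684962946, -0.009847901056417606, -0.00341744060396886], [0.004315803459572539, -0.09269738907509212, -0.995684974225864]]
stand scene 0.72 [304.472 245.994] [ 0.4624 -0.1654  0.    ] [ 0.4115 -0.1578  0.108 ]
stand top 0.58 [249.48  225.498] [0.4588 0.0134 0.    ] [0.4529 0.0044 0.108 ]
  tri [ 0.4213 -0.0777  0.1558]
front_plate scene 0.71 [246.68  230.916] [0.5166 0.0115 0.    ] [0.4601 0.0009 0.108 ]
front_plate top 0.65 [248.976 227.388] [0.4521 0.015  0.    ] [0.4467 0.0059 0.108 ]
  tri [0.4453 0.0008 0.1364]
juice_box scene 0.84 [351.792 229.614] [ 0.5162 -0.3149  0.    ] [ 0.4598 -0.2919  0.108 ]
juice_box t
[... 303 characters left out ...]
342   0.2983]
tap_root scene 0.98 [356.608 190.386] [ 0.6619 -0.3463  0.    ] [ 0.5905 -0.32    0.108 ]
tap_root top 0.91 [348.376 214.704] [ 0.5007 -0.3382  0.    ] [ 0.4916 -0.32    0.108 ]
  tri [ 0.4779 -0.285   0.278 ]
glass scene 0.8 [242.48  245.784] [0.4659 0.0226 0.    ] [0.4147 0.0108 0.108 ]
mug scene 0.7 [176.12  269.094] [0.3934 0.2145 0.    ] [0.3497 0.1828 0.108 ]
mug top 0.67 [190.288 247.212] [0.3801 0.2209 0.    ] [0.3803 0.1958 0.108 ]
  tri [0.3807 0.2096 0.0308]
pepper_mill scene 0.9 [396.704 218.61 ] [ 0.5533 -0.461   0.    ] [ 0.4931 -0.4229  0.108 ]
pepper_mill top 0.59 [385.28 199.71] [ 0.5558 -0.4706  0.    ] [ 0.5424 -0.4422  0.108 ]
  tri [ 0.5576 -0.4684 -0.0082]
```

View pics/scene0.png

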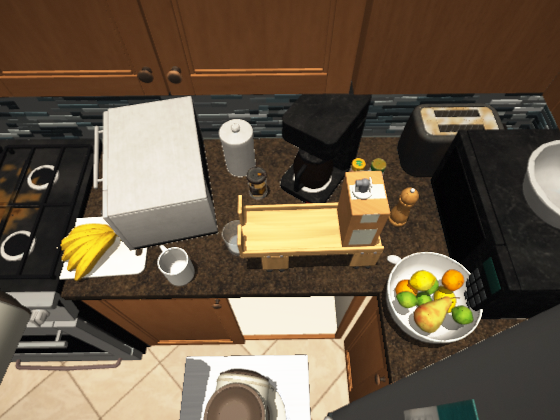

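View pics/top0.png

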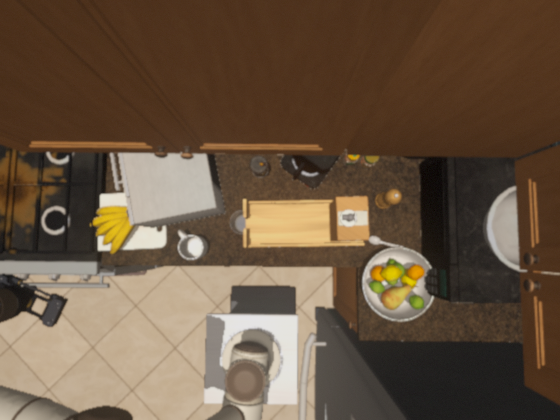

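The stand lies along world -y, with the plate at left (scene ≈ (240,222), top ≈ (245,222)) and the box at the right end (top ≈ (350,218)). The mill is behind it at (393,197), and the bowl and spoon are at lower right. I'll enlarge the stand to fit its pose.

```bash
cat > fit.py <<'E'
from h import *
np.set_printoptions(precision=4,suppress=True)
from scipy.optimize import minimize
p=imaging.capture("top");q=imaging.capture("scene")
import pickle
pickle.dump((p,q),open("pq.pkl","wb"))
for n,x in(("top",p),("scene",q)):
    o=models.cut_out(x,"stand")
    if o:print(n,o[0]["confidence"],o[0]["region"].sum())
M={}
for n,x in(("top",p),("scene",q)):
    m=np.zeros((420,560),bool)
    for t in("stand","juice_box"):
        o=models.cut_out(x,t)
        if o:
            print(n,t,o[0]["confidence"],np.array(o[0]["extent"])*[560,420,560,420]);m|=o[0]["region"]
    M[n]=m
x=p["frame"][185:260,230:410];cv2.imwrite("pics/c1.png",cv2.resize(x,None,fx=4.4,fy=4.4,interpolation=cv2.INTER_CUBIC))
E
python3 fit.py
```

```text
top 0.69 4277
scene 0.8 6457
top stand 0.69 [241.808 200.298 119.896  43.806]
top juice_box 0.69 [326.872 195.51   44.576  46.284]
scene stand 0.8 [235.704 198.786 146.328  73.5  ]
scene juice_box 0.81 [334.6  172.41  55.72  75.6 ]
```

View pics/c1.png

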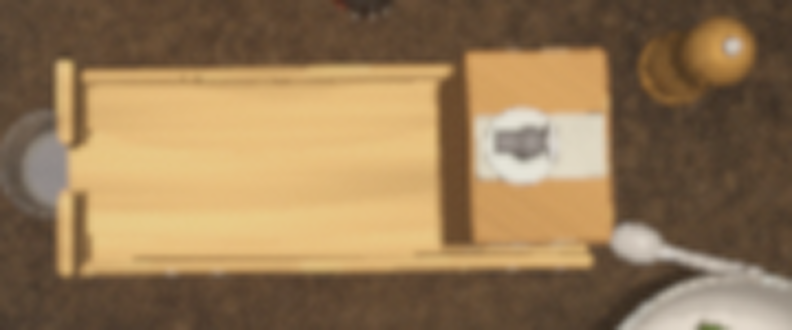

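The crop shows plate-top corners near (73,60) and (74,275), box-top corners (466,50), (607,48), (613,240), (475,243), and the spoon head at (637,242).

```bash
python3 - <<'E'
from h import *
import pickle
np.set_printoptions(precision=4,suppress=True)
p,q=pickle.load(open("pq.pkl","rb"))
def w(pts,z):return np.array([onz(p,((a/4.4+230)/560,(b/4.4+185)/420),z) for a,b in pts])
pl=w([(73,60),(74,275),(57,60),(59,275)],.182);print(pl,np.linalg.norm(pl[0]-pl[1]))
b=w([(466,50),(607,48),(613,240),(475,243)],.288);print(b,[np.linalg.norm(b[i]-b[i-1]) for i in range(4)])
print("rail",w([(592,265),(590,245)],.128),w([(80,272),(80,70),(450,66)],.128))
print("spoon",w([(637,242),(660,245)],.02), "bowl",w([(620,310)],.06), "mill",w([(732,46)],.17))
for n,t in((p,"back_top"),(q,"back_top")):
    o=models.place_of(n,t)[0]["at"];print(onz(n,o,.288))
for n in(p,q):
    o=models.place_of(n,"tap_root")[0]["at"];print(onz(n,o,.288))
# fit: overlay
from scipy.optimize import least_squares
E
```

```text
[[0.5323 0.0086 0.182 ]
 [0.3811 0.0052 0.182 ]
 [0.5322 0.0199 0.182 ]
 [0.381  0.0157 0.182 ]] 0.15116523882397168
[[ 0.5282 -0.2545  0.288 ]
 [ 0.5304 -0.3456  0.288 ]
 [ 0.4068 -0.3481  0.288 ]
 [ 0.404  -0.2599  0.288 ]] [np.float64(0.12430456206046428), np.float64(0.09112153223023317), np.float64(0.12367409442971913), np.float64(0.08828964372275155)]
rail [[ 0.3919 -0.368   0.128 ]
 [ 0.4065 -0.3667  0.128 ]] [[ 0.3833  0.0057  0.128 ]
 [ 0.5316  0.0083  0.128 ]
 [ 0.5373 -0.2646  0.128 ]]
spoon [[ 0.4113 -0.4266  0.02  ]
 [ 0.4091 -0.4448  0.02  ]] bowl [[ 0.3582 -0.4035  0.06  ]] mill [[ 0.5485 -0.4609  0.17  ]]
[ 0.4683 -0.3374  0.288 ]
[ 0.472  -0.3502  0.288 ]
[ 0.4746 -0.2863  0.288 ]
[ 0.4672 -0.2846  0.288 ]
```

```bash
python3 - <<'E'
from h import *
s=r.sense();R=np.array(s["ee_rot"]);yaw=np.degrees(np.arctan2(R[1,0],R[0,0]))
print(yaw)
pos=np.array(s["tcp_pos"]);W=[(.32,.25,.30),(.33,-.05,.30),(.33,-.41,.29)]
n=0;turn=6.9
for w in W:
    d=np.array(w)-pos;k=int(np.ceil(np.linalg.norm(d)/.04))
    for i in range(k):
        t=turn if n<10 else 0
        a=np.radians(yaw);x=np.array([np.cos(a),np.sin(a),0]);y=np.array([np.sin(a),-np.cos(a),0])
        v=d/k;sh=np.round([v@x,v@y,-v[2]],3);
        print([sh.tolist(),t],end=", ")
        pos=pos+sh[0]*x+sh[1]*y-np.array([0,0,sh[2]]);yaw-=t;n+=1
        if n%5==0:print()
print(pos,yaw,n)
E
```

```text
-22.160390142777707
[[0.022, 0.03, -0.009], 6.9], [[0.026, 0.027, -0.009], 6.9], [[0.029, 0.024, -0.009], 6.9], [[0.032, 0.02, -0.009], 6.9], [[0.034, 0.016, -0.009], 6.9], 
[[0.036, 0.012, -0.009], 6.9], [[0.037, 0.008, -0.009], 6.9], [[0.038, 0.003, -0.009], 6.9], [[0.038, -0.001, -0.009], 6.9], [[0.037, 0.003, 0.0], 6.9], 
[[0.038, -0.002, 0.0], 0], [[0.038, -0.002, 0.0], 0], [[0.038, -0.002, 0.0], 0], [[0.038, -0.002, 0.0], 0], [[0.038, -0.002, 0.0], 0], 
[[0.038, -0.002, 0.0], 0], [[0.038, -0.002, 0.0], 0], [[0.04, -0.001, 0.002], 0], [[0.04, -0.001, 0.002], 0], [[0.04, -0.001, 0.002], 0], 
[[0.04, -0.001, 0.002], 0], [[0.04, -0.001, 0.002], 0], [[0.04, -0.001, 0.002], 0], [[0.04, -0.001, 0.002], 0], [[0.04, -0.001, 0.002], 0], 
[[0.04, -0.001, 0.002], 0], [ 0.33265713 -0.41315871  0.28554457] -91.16039014277771 26
```

Emit:
{"method": "apply_moves", "body": {
  "moves": [
    [[0.022,0.03,-0.009],6.9],
    [[0.026,0.027,-0.009],6.9],
    [[0.029,0.024,-0.009],6.9],
    [[0.032,0.02,-0.009],6.9],
    [[0.034,0.016,-0.009],6.9]
  ],
  "hand": 0.06
}}

```text
time_s: 1.92
tcp_pos: [0.2835, 0.3955, 0.2679]
ee_rot: [[0.545, -0.838, 0.0], [-0.838, -0.545, -0.0], [0.0, -0.0, -1.0]]
wrist_force: [0.6, -0.4, 1.3]
gripper_width: 0.734
gripper_force: 0.0
```

Emit:
{"method": "apply_moves", "body": {
  "moves": [
    [[0.036,0.012,-0.009],6.9],
    [[0.037,0.008,-0.009],6.9],
    [[0.038,0.003,-0.009],6.9],
    [[0.038,-0.001,-0.009],6.9],
    [[0.037,0.003,0],6.9]
  ]
}}

```text
time_s: 2.33
tcp_pos: [0.3236, 0.2122, 0.3056]
ee_rot: [[-0.026, -1.0, 0.003], [-1.0, 0.026, 0.003], [-0.003, -0.003, -1.0]]
wrist_force: [0.9, 0.2, 0.5]
gripper_width: 0.695
gripper_force: 0.0
```

Emit:
{"method": "apply_moves", "body": {
  "moves": [
    [[0.038,-0.002,0],0],
    [[0.038,-0.002,0],0],
    [[0.038,-0.002,0],0],
    [[0.038,-0.002,0],0],
    [[0.038,-0.002,0],0]
  ]
}}

```text
time_s: 2.75
tcp_pos: [0.3278, 0.0213, 0.3041]
ee_rot: [[-0.019, -1.0, 0.002], [-1.0, 0.019, 0.001], [-0.001, -0.002, -1.0]]
wrist_force: [0.8, 0.3, -0.2]
gripper_width: 0.688
gripper_force: 0.0
```

Emit:
{"method": "apply_moves", "body": {
  "moves": [
    [[0.038,-0.002,0],-2.4],
    [[0.038,-0.001,0],0],
    [[0.04,-0.001,0.002],0],
    [[0.04,-0.001,0.002],0],
    [[0.04,-0.001,0.002],0]
  ]
}}

```text
time_s: 3.17
tcp_pos: [0.3365, -0.175, 0.2981]
ee_rot: [[0.022, -1.0, 0.002], [-1.0, -0.022, -0.0], [0.0, -0.002, -1.0]]
wrist_force: [1.8, 0.3, -0.4]
gripper_width: 0.683
gripper_force: 0.0
```

Emit:
{"method": "apply_moves", "body": {
  "moves": [
    [[0.04,0,0.002],0],
    [[0.04,0,0.002],0],
    [[0.04,0,0.002],0],
    [[0.04,0,0.002],0],
    [[0.04,0,0.002],0]
  ]
}}

```text
time_s: 3.58
tcp_pos: [0.3408, -0.3751, 0.2876]
ee_rot: [[0.021, -1.0, 0.0], [-1.0, -0.021, -0.0], [0.0, -0.0, -1.0]]
wrist_force: [1.9, 0.4, 0.4]
gripper_width: 0.689
gripper_force: 0.0
```

Emit:
{"method": "apply_moves", "body": {
  "moves": [
    [[0.03,0,0.002],0],
    [[0.0,-0.03,0.002],0],
    [[0.0,-0.03,0.002],0],
    [[0.0,-0.03,0.002],0],
    [[0,-0.03,0.002],0]
  ]
}}

```text
time_s: 4.0
tcp_pos: [0.463, -0.4007, 0.2774]
ee_rot: [[0.02, -1.0, -0.0], [-1.0, -0.02, -0.0], [0.0, 0.0, -1.0]]
wrist_force: [0.7, -0.2, -0.8]
gripper_width: 0.684
gripper_force: 0.0
```

```bash
python3 - <<'E'
from h import *
p=imaging.capture("top");s=r.sense();print(s["time_s"],s["tcp_pos"],s["ee_rot"],s["wrist_force"],s["joints"])
cv2.imwrite("pics/t2.png",cv2.resize(p["frame"][170:350,220:460],None,fx=3.3,fy=3.3))
E
```

```text
4.05 [ 0.46782814 -0.40044968  0.27558778] [[ 2.36041941e-02 -9.99720837e-01  1.04427661e-03]
 [-9.99721256e-01 -2.36047041e-02 -4.78762758e-04]
 [ 5.03278945e-04 -1.03268472e-03 -9.99999340e-01]] [ 3.90421307 -2.85798144  0.46509644] [-2.55231491e+01  1.93899831e+01  4.07516944e+00 -1.06443558e-03
 -7.46193733e+01  2.68759922e+01]
```

View pics/t2.png

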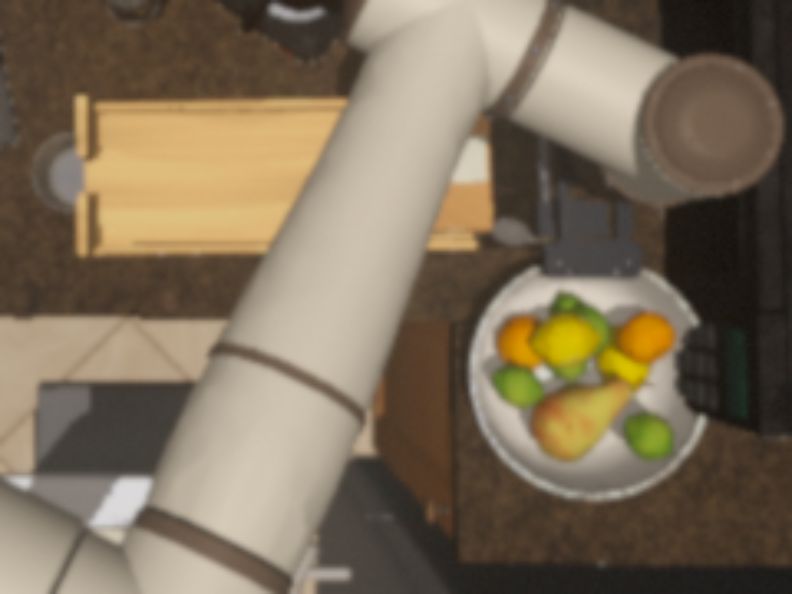

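The open hand is squarely behind the carton at about (590,220) in the crop. The box edge at (490,190) is untouched, and the bowl and mill are clear. Closing in.

Emit:
{"method": "apply_moves", "body": {
  "moves": [
    [[-0.01,0,0.003],0],
    [[-0.01,0,0.003],0],
    [[-0.008,0,0.002],0],
    [[-0.004,0,0],0],
    [[0,0,0],0]
  ]
}}

```text
time_s: 4.47
tcp_pos: [0.4606, -0.3672, 0.2704]
ee_rot: [[0.023, -1.0, 0.001], [-1.0, -0.023, -0.0], [0.0, -0.001, -1.0]]
wrist_force: [-0.9, -0.7, 0.8]
gripper_width: 0.689
gripper_force: 0.0
```

Emit:
{"method": "apply_moves", "body": {
  "moves": [
    [[-0.003,0,0],0],
    [[-0.003,0,0],0],
    [[-0.003,0,0],0]
  ]
}}

```text
time_s: 4.72
tcp_pos: [0.461, -0.3593, 0.2699]
ee_rot: [[0.021, -1.0, 0.001], [-1.0, -0.021, -0.0], [0.0, -0.001, -1.0]]
wrist_force: [-0.8, -0.2, 0.3]
gripper_width: 0.69
gripper_force: 0.0
```

Emit:
{"method": "apply_moves", "body": {
  "moves": [
    [[-0.003,0,0],0],
    [[-0.002,0,0],0],
    [[-0.002,0,0],0]
  ]
}}

```text
time_s: 4.97
tcp_pos: [0.4612, -0.3528, 0.2703]
ee_rot: [[0.022, -1.0, 0.001], [-1.0, -0.022, -0.002], [0.002, -0.001, -1.0]]
wrist_force: [0.0, -2.6, 1.7]
gripper_width: 0.686
gripper_force: 1.1
```

Emit:
{"method": "apply_moves", "body": {
  "moves": [
    [[-0.002,0,0],0],
    [[-0.002,0,0],0]
  ]
}}

```text
time_s: 5.13
tcp_pos: [0.4611, -0.3485, 0.27]
ee_rot: [[0.022, -1.0, 0.001], [-1.0, -0.022, -0.001], [0.001, -0.001, -1.0]]
wrist_force: [0.7, -2.2, 1.9]
gripper_width: 0.691
gripper_force: 1.1
```

Emit:
{"method": "apply_moves", "body": {
  "moves": [
    [[-0.004,0,-0.003],0],
    [[-0.004,0,-0.0022],0],
    [[-0.004,0,-0.002],0],
    [[-0.004,0,-0.0018],0],
    [[-0.004,0,-0.0017],0]
  ]
}}

```text
time_s: 5.55
tcp_pos: [0.4604, -0.3275, 0.2802]
ee_rot: [[0.022, -1.0, -0.0], [-1.0, -0.022, 0.001], [-0.001, 0.0, -1.0]]
wrist_force: [-0.8, -0.6, 0.5]
gripper_width: 0.69
gripper_force: 0.3
```

```bash
python3 - <<'E'
from h import *
p=imaging.capture("scene")
cv2.imwrite("pics/t3.png",cv2.resize(p["frame"][130:290,220:460],None,fx=3,fy=3))
E
```

```text
(no output)
```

View pics/t3.png

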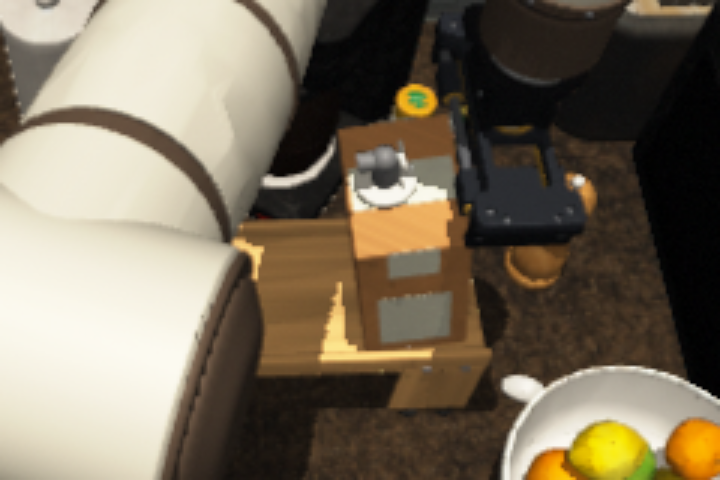

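The box is tipping forward about 10°. Its lower front edge at crop (365,345) is still in place and the fingers sit near its top edge at (465,190).

Emit:
{"method": "apply_moves", "body": {
  "moves": [
    [[-0.004,0,-0.0015],0],
    [[-0.004,0,-0.0014],0],
    [[-0.004,0,-0.0013],0],
    [[-0.004,0,-0.0012],0],
    [[-0.004,0,-0.0011],0]
  ]
}}

```text
time_s: 6.02
tcp_pos: [0.46, -0.3078, 0.2869]
ee_rot: [[0.022, -1.0, -0.0], [-1.0, -0.022, 0.0], [-0.0, 0.0, -1.0]]
wrist_force: [-0.5, -0.7, -1.1]
gripper_width: 0.691
gripper_force: 0.2
```

Emit:
{"method": "apply_moves", "body": {
  "moves": [
    [[-0.004,0,-0.001],0],
    [[-0.004,0,-0.0009],0],
    [[-0.004,0,-0.0008],0],
    [[-0.004,0,-0.0007],0],
    [[-0.004,0,-0.0006],0]
  ]
}}

```text
time_s: 6.43
tcp_pos: [0.4596, -0.2878, 0.2908]
ee_rot: [[0.022, -1.0, 0.0], [-1.0, -0.022, 0.0], [-0.0, -0.0, -1.0]]
wrist_force: [0.3, -0.0, 0.2]
gripper_width: 0.686
gripper_force: 0.0
```

Emit:
{"method": "apply_moves", "body": {
  "moves": [
    [[-0.004,0,-0.0004],0],
    [[-0.004,0,-0.0003],0],
    [[-0.004,0,-0.0001],0],
    [[-0.004,0,0],0],
    [[-0.004,0,0],0]
  ]
}}

```text
time_s: 6.85
tcp_pos: [0.4592, -0.2679, 0.2915]
ee_rot: [[0.022, -1.0, -0.0], [-1.0, -0.022, 0.0], [-0.0, 0.0, -1.0]]
wrist_force: [-0.2, 0.0, 0.0]
gripper_width: 0.692
gripper_force: 0.0
```

```bash
python3 - <<'E'
from h import *
p=imaging.capture("scene")
cv2.imwrite("pics/t4.png",cv2.resize(p["frame"][130:290,220:460],None,fx=3,fy=3))
E
```

```text
(no output)
```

View pics/t4.png

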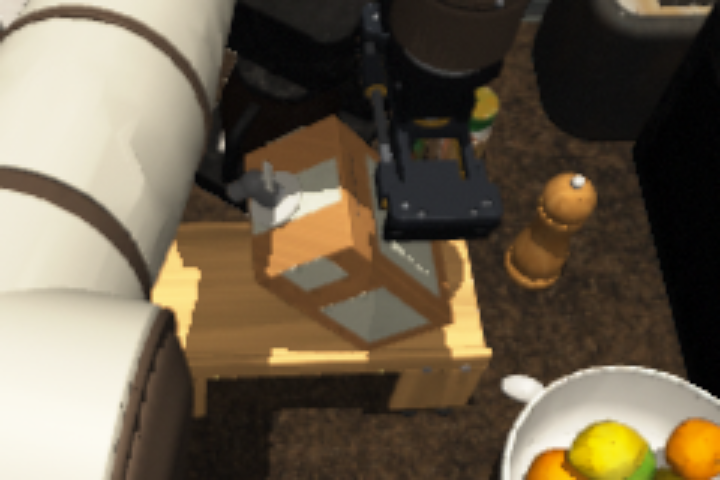

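The box is past balance, at about 45°, and falling toward the plate. I'll stop and back off.

Emit:
{"method": "apply_moves", "body": {
  "moves": [
    [[0,0,0],0],
    [[0.01,0,0],0],
    [[0.015,0,0],0],
    [[0.015,0,0],0],
    [[0.01,0,0],0]
  ]
}}

```text
time_s: 7.32
tcp_pos: [0.4603, -0.32, 0.2914]
ee_rot: [[0.021, -1.0, -0.0], [-1.0, -0.021, -0.0], [0.0, 0.0, -1.0]]
wrist_force: [-0.3, -0.1, 0.1]
gripper_width: 0.69
gripper_force: 0.0
```

```bash
python3 - <<'E'
from h import *
np.set_printoptions(precision=4,suppress=True)
p=imaging.capture("scene");q=imaging.capture("top")
for x in(p,q):
  for t in("juice_box","tap_root"):
    o=models.place_of(x,t)
    if o:print(t,o[0]["confidence"],onz(x,o[0]["at"],.153 if t[0]=="j" else .14))
cv2.imwrite("pics/t5.png",np.hstack([cv2.resize(x["frame"][140:280,220:400],None,fx=2.2,fy=2.2) for x in(p,q)]))
E
```

```text
juice_box 0.68 [ 0.4627 -0.2471  0.153 ]
juice_box 0.58 [ 0.4735 -0.2457  0.153 ]
tap_root 0.93 [ 0.463  -0.0656  0.14  ]
```

View pics/t5.png

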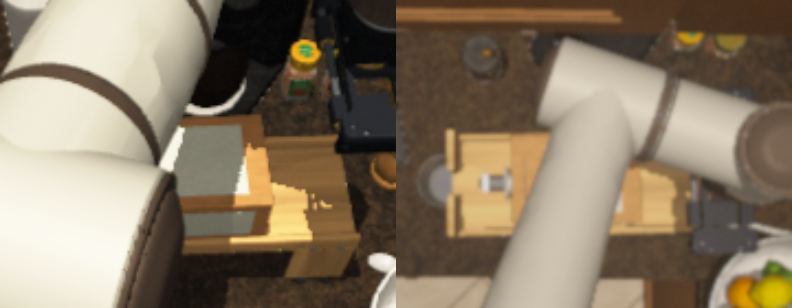

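The box lies flat in the channel, with its rear end near y = -0.247 and the tap at right-hand (495,183) short of the plate. Next I lower behind it.

Emit:
{"method": "apply_moves", "body": {
  "moves": [
    [[0,-0.003,0.03],0],
    [[0,0,0.035],0],
    [[0,0,0.035],0],
    [[0,0,0.03],0],
    [[0,0,0.016],0]
  ]
}}

```text
time_s: 8.03
tcp_pos: [0.4613, -0.3165, 0.1419]
ee_rot: [[0.022, -1.0, -0.005], [-1.0, -0.022, 0.003], [-0.003, 0.005, -1.0]]
wrist_force: [-1.5, -0.4, 1.4]
gripper_width: 0.689
gripper_force: 0.0
```

Emit:
{"method": "apply_moves", "body": {
  "moves": [
    [[-0.02,0,0],0],
    [[-0.015,0,0],0],
    [[-0.01,0,0],0],
    [[-0.004,0,0],0],
    [[0,0,0],0]
  ]
}}

```text
time_s: 8.45
tcp_pos: [0.4626, -0.2684, 0.1462]
ee_rot: [[0.024, -1.0, 0.001], [-1.0, -0.024, -0.0], [0.0, -0.001, -1.0]]
wrist_force: [-0.1, 0.4, -0.1]
gripper_width: 0.69
gripper_force: 0.0
```

Emit:
{"method": "apply_moves", "body": {
  "moves": [
    [[-0.002,0,0],0],
    [[-0.002,0,0],0],
    [[-0.002,0,0],0],
    [[-0.002,0,0],0],
    [[-0.002,0,0],0]
  ]
}}

```text
time_s: 8.87
tcp_pos: [0.4619, -0.2598, 0.1456]
ee_rot: [[0.022, -1.0, -0.0], [-1.0, -0.022, -0.001], [0.001, 0.0, -1.0]]
wrist_force: [-0.2, -3.3, -0.5]
gripper_width: 0.687
gripper_force: 1.6
```

Emit:
{"method": "apply_moves", "body": {
  "moves": [
    [[-0.002,0,0],0],
    [[-0.002,0,0],0],
    [[-0.002,0,0],0],
    [[-0.002,0,0],0],
    [[-0.002,0,0],0]
  ]
}}

```text
time_s: 9.28
tcp_pos: [0.4619, -0.2492, 0.1457]
ee_rot: [[0.022, -1.0, 0.0], [-1.0, -0.022, -0.0], [0.0, -0.0, -1.0]]
wrist_force: [0.1, -3.2, -0.1]
gripper_width: 0.688
gripper_force: 1.7
```

Emit:
{"method": "apply_moves", "body": {
  "moves": [
    [[-0.002,0,0],0],
    [[-0.001,0,0],0],
    [[-0.001,0,0],0],
    [[-0.001,0,0],0],
    [[-0.001,0,0],0]
  ]
}}

```text
time_s: 9.7
tcp_pos: [0.4618, -0.2432, 0.1457]
ee_rot: [[0.022, -1.0, 0.0], [-1.0, -0.022, -0.0], [0.0, -0.0, -1.0]]
wrist_force: [-0.1, -3.6, -0.2]
gripper_width: 0.692
gripper_force: 1.9
```

Sliding friction is about 3.4 N. I'll check the tap against the notch before it enters.

```bash
python3 - <<'E'
from h import *
q=imaging.capture("top")
cv2.imwrite("pics/t6.png",cv2.resize(q["frame"][190:255,230:330],None,fx=6,fy=6,interpolation=cv2.INTER_CUBIC))
E
```

```text
(no output)
```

View pics/t6.png

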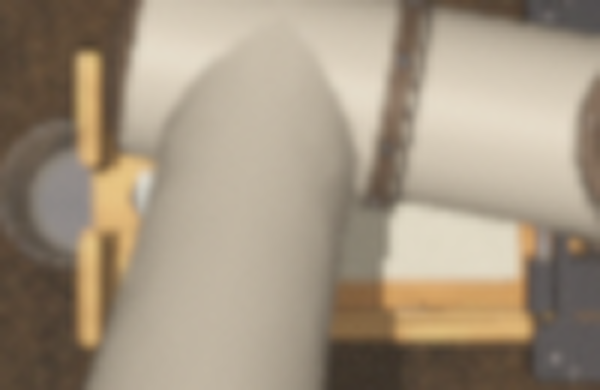

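The tap tip at (145,190) is about in line with the notch (165–230 rows). I'll continue slowly.

Emit:
{"method": "apply_moves", "body": {
  "moves": [
    [[-0.001,0,0],0],
    [[-0.001,0,0],0],
    [[-0.001,0,0],0],
    [[-0.001,0,0],0],
    [[-0.001,0,0],0]
  ]
}}

```text
time_s: 10.17
tcp_pos: [0.4616, -0.2382, 0.1456]
ee_rot: [[0.022, -1.0, 0.0], [-1.0, -0.022, -0.0], [0.0, -0.0, -1.0]]
wrist_force: [0.0, -4.0, 0.4]
gripper_width: 0.685
gripper_force: 2.0
```

Emit:
{"method": "apply_moves", "body": {
  "moves": [
    [[-0.001,0,0],0],
    [[-0.001,0,0],0],
    [[-0.001,0,0],0],
    [[-0.001,0,0],0],
    [[-0.001,0,0],0]
  ]
}}

```text
time_s: 10.58
tcp_pos: [0.4615, -0.2332, 0.1456]
ee_rot: [[0.022, -1.0, 0.0], [-1.0, -0.022, -0.0], [0.0, -0.0, -1.0]]
wrist_force: [1.1, -4.7, 1.6]
gripper_width: 0.687
gripper_force: 2.2
```

Emit:
{"method": "apply_moves", "body": {
  "moves": [
    [[-0.001,0,0],0],
    [[-0.001,0,0],0],
    [[-0.001,0,0],0],
    [[-0.001,0,0],0],
    [[-0.001,0,0],0]
  ]
}}

```text
time_s: 11.0
tcp_pos: [0.4614, -0.2282, 0.1456]
ee_rot: [[0.022, -1.0, 0.0], [-1.0, -0.022, -0.0], [0.0, -0.0, -1.0]]
wrist_force: [-0.6, -4.6, 1.3]
gripper_width: 0.688
gripper_force: 2.3
```

Emit:
{"method": "apply_moves", "body": {
  "moves": [
    [[-0.001,0,0],0],
    [[-0.001,0,0],0],
    [[-0.001,0,0],0],
    [[-0.001,0,0],0],
    [[-0.001,0,0],0]
  ]
}}

```text
time_s: 11.42
tcp_pos: [0.4613, -0.2232, 0.1457]
ee_rot: [[0.022, -1.0, 0.0], [-1.0, -0.022, -0.0], [0.0, -0.0, -1.0]]
wrist_force: [0.7, -4.1, 2.0]
gripper_width: 0.691
gripper_force: 2.4
```

Emit:
{"method": "apply_moves", "body": {
  "moves": [
    [[-0.001,0,0],0],
    [[-0.001,0,0],0],
    [[-0.001,0,0],0],
    [[-0.001,0,0],0],
    [[-0.001,0,0],0]
  ]
}}

```text
time_s: 11.83
tcp_pos: [0.4612, -0.2182, 0.1456]
ee_rot: [[0.022, -1.0, 0.0], [-1.0, -0.022, -0.0], [0.0, -0.0, -1.0]]
wrist_force: [-0.1, -4.9, 2.1]
gripper_width: 0.689
gripper_force: 2.5
```

Emit:
{"method": "apply_moves", "body": {
  "moves": [
    [[-0.001,0,0],0],
    [[-0.001,0,0],0],
    [[-0.0005,0,0],0],
    [[-0.0005,0,0],0],
    [[-0.0005,0,0],0]
  ]
}}

```text
time_s: 12.25
tcp_pos: [0.4611, -0.2147, 0.1456]
ee_rot: [[0.022, -1.0, 0.0], [-1.0, -0.022, -0.0], [0.0, -0.0, -1.0]]
wrist_force: [0.1, -4.6, 2.4]
gripper_width: 0.685
gripper_force: 2.5
```

Emit:
{"method": "apply_moves", "body": {
  "moves": [
    [[-0.0003,0,0],0],
    [[-0.0003,0,0],0],
    [[-0.0003,0,0],0],
    [[-0.0003,0,0],0],
    [[-0.0003,0,0],0]
  ]
}}

```text
time_s: 12.67
tcp_pos: [0.4611, -0.2133, 0.1457]
ee_rot: [[0.022, -1.0, 0.0], [-1.0, -0.022, -0.0], [0.0, -0.0, -1.0]]
wrist_force: [0.3, -6.1, 2.4]
gripper_width: 0.69
gripper_force: 2.6
```

Emit:
{"method": "apply_moves", "body": {
  "moves": [
    [[-0.0002,0,0],0],
    [[-0.0002,0,0],0],
    [[-0.0002,0,0],0],
    [[-0.0002,0,0],0],
    [[-0.0002,0,0],0]
  ]
}}

```text
time_s: 13.08
tcp_pos: [0.4611, -0.2123, 0.1456]
ee_rot: [[0.022, -1.0, 0.0], [-1.0, -0.022, -0.0], [0.0, -0.0, -1.0]]
wrist_force: [0.3, -5.5, 1.8]
gripper_width: 0.693
gripper_force: 2.5
```

Emit:
{"method": "apply_moves", "body": {
  "moves": [
    [[-0.0003,0,0],0],
    [[-0.0003,0,0],0],
    [[-0.0003,0,0],0],
    [[-0.0003,0,0],0],
    [[-0.0003,0,0],0]
  ]
}}

```text
time_s: 13.5
tcp_pos: [0.461, -0.2107, 0.1456]
ee_rot: [[0.022, -1.0, 0.0], [-1.0, -0.022, -0.0], [0.0, -0.0, -1.0]]
wrist_force: [-0.7, -5.4, 1.8]
gripper_width: 0.686
gripper_force: 2.5
```

Emit:
{"method": "apply_moves", "body": {
  "moves": [
    [[-0.0003,0,0],0],
    [[-0.0003,0,0],0],
    [[-0.0003,0,0],0],
    [[-0.0003,0,0],0],
    [[-0.0003,0,0],0]
  ]
}}

```text
time_s: 13.92
tcp_pos: [0.461, -0.2093, 0.1456]
ee_rot: [[0.022, -1.0, 0.0], [-1.0, -0.022, -0.0], [0.0, -0.0, -1.0]]
wrist_force: [0.4, -4.8, 2.5]
gripper_width: 0.69
gripper_force: 2.5
```

Emit:
{"method": "apply_moves", "body": {
  "moves": [
    [[-0.0003,0,0],0],
    [[-0.0003,0,0],0],
    [[-0.0003,0,0],0],
    [[-0.0003,0,0],0],
    [[-0.0003,0,0],0]
  ]
}}

```text
time_s: 14.33
tcp_pos: [0.4609, -0.2078, 0.1456]
ee_rot: [[0.022, -1.0, 0.0], [-1.0, -0.022, -0.0], [0.0, -0.0, -1.0]]
wrist_force: [-0.6, -5.2, 2.6]
gripper_width: 0.686
gripper_force: 2.5
```

Emit:
{"method": "apply_moves", "body": {
  "moves": [
    [[-0.0003,0,0],0],
    [[-0.0003,0,0],0],
    [[-0.0003,0,0],0],
    [[-0.0003,0,0],0],
    [[-0.0003,0,0],0]
  ]
}}

```text
time_s: 14.75
tcp_pos: [0.4609, -0.2063, 0.1456]
ee_rot: [[0.022, -1.0, 0.0], [-1.0, -0.022, -0.0], [0.0, -0.0, -1.0]]
wrist_force: [0.2, -5.1, 2.8]
gripper_width: 0.687
gripper_force: 2.5
```

Emit:
{"method": "apply_moves", "body": {
  "moves": [
    [[-0.0003,0,0],0],
    [[-0.0003,0,0],0],
    [[-0.0003,0,0],0],
    [[-0.0003,0,0],0],
    [[-0.0003,0,0],0]
  ]
}}

```text
time_s: 15.17
tcp_pos: [0.4609, -0.2048, 0.1456]
ee_rot: [[0.022, -1.0, 0.0], [-1.0, -0.022, -0.0], [0.0, -0.0, -1.0]]
wrist_force: [0.3, -5.6, 2.5]
gripper_width: 0.69
gripper_force: 2.5
```

Emit:
{"method": "apply_moves", "body": {
  "moves": [
    [[-0.0003,0,0],0],
    [[-0.0003,0,0],0],
    [[-0.0003,0,0],0],
    [[-0.0003,0,0],0],
    [[-0.0003,0,0],0]
  ]
}}

```text
time_s: 15.58
tcp_pos: [0.4609, -0.2033, 0.1456]
ee_rot: [[0.022, -1.0, 0.0], [-1.0, -0.022, -0.0], [0.0, -0.0, -1.0]]
wrist_force: [-0.0, -5.9, 2.5]
gripper_width: 0.687
gripper_force: 2.5
```

Emit:
{"method": "apply_moves", "body": {
  "moves": [
    [[-0.0003,0,0],0],
    [[-0.0003,0,0],0],
    [[-0.0003,0,0],0],
    [[-0.0003,0,0],0],
    [[-0.0003,0,0],0]
  ]
}}

```text
time_s: 16.0
tcp_pos: [0.4608, -0.2018, 0.1456]
ee_rot: [[0.022, -1.0, 0.0], [-1.0, -0.022, -0.0], [0.0, -0.0, -1.0]]
wrist_force: [0.3, -6.1, 2.4]
gripper_width: 0.689
gripper_force: 2.5
```

Emit:
{"method": "apply_moves", "body": {
  "moves": [
    [[-0.0003,0,0],0],
    [[-0.0003,0,0],0],
    [[-0.0003,0,0],0],
    [[-0.0003,0,0],0],
    [[-0.0003,0,0],0]
  ]
}}

```text
time_s: 16.42
tcp_pos: [0.4608, -0.2003, 0.1456]
ee_rot: [[0.022, -1.0, 0.0], [-1.0, -0.022, -0.0], [0.0, -0.0, -1.0]]
wrist_force: [-0.3, -5.3, 1.7]
gripper_width: 0.692
gripper_force: 2.5
```

Emit:
{"method": "apply_moves", "body": {
  "moves": [
    [[-0.0003,0,0],0],
    [[-0.0003,0,0],0],
    [[-0.0003,0,0],0],
    [[-0.0003,0,0],0],
    [[-0.0003,0,0],0]
  ]
}}

```text
time_s: 16.83
tcp_pos: [0.4607, -0.1987, 0.1457]
ee_rot: [[0.022, -1.0, 0.0], [-1.0, -0.022, -0.0], [0.0, -0.0, -1.0]]
wrist_force: [0.7, -4.8, 2.7]
gripper_width: 0.688
gripper_force: 2.5
```

Emit:
{"method": "apply_moves", "body": {
  "moves": [
    [[-0.0003,0,0],0],
    [[-0.0003,0,0],0],
    [[-0.0003,0,0],0],
    [[-0.0003,0,0],0],
    [[-0.0003,0,0],0]
  ]
}}

```text
time_s: 17.25
tcp_pos: [0.4607, -0.1972, 0.1456]
ee_rot: [[0.022, -1.0, 0.0], [-1.0, -0.022, -0.0], [0.0, -0.0, -1.0]]
wrist_force: [0.8, -5.1, 1.8]
gripper_width: 0.687
gripper_force: 2.5
```

Emit:
{"method": "apply_moves", "body": {
  "moves": [
    [[-0.0003,0,0],0],
    [[-0.0003,0,0],0],
    [[-0.0003,0,0],0],
    [[-0.0003,0,0],0],
    [[-0.0003,0,0],0]
  ]
}}

```text
time_s: 17.67
tcp_pos: [0.4607, -0.1958, 0.1456]
ee_rot: [[0.022, -1.0, 0.0], [-1.0, -0.022, -0.0], [0.0, -0.0, -1.0]]
wrist_force: [0.6, -5.1, 1.7]
gripper_width: 0.69
gripper_force: 2.5
```

Emit:
{"method": "apply_moves", "body": {
  "moves": [
    [[-0.0003,0,0],0],
    [[-0.0003,0,0],0],
    [[-0.0003,0,0],0],
    [[-0.0003,0,0],0],
    [[-0.0003,0,0],0]
  ]
}}

```text
time_s: 18.08
tcp_pos: [0.4606, -0.1943, 0.1456]
ee_rot: [[0.022, -1.0, 0.0], [-1.0, -0.022, -0.0], [0.0, -0.0, -1.0]]
wrist_force: [-0.6, -5.2, 2.4]
gripper_width: 0.691
gripper_force: 2.5
```

Emit:
{"method": "apply_moves", "body": {
  "moves": [
    [[-0.0003,0,0],0],
    [[-0.0003,0,0],0],
    [[-0.0003,0,0],0],
    [[-0.0003,0,0],0],
    [[-0.0003,0,0],0]
  ]
}}

```text
time_s: 18.5
tcp_pos: [0.4606, -0.1927, 0.1456]
ee_rot: [[0.022, -1.0, 0.0], [-1.0, -0.022, -0.0], [0.0, -0.0, -1.0]]
wrist_force: [-0.5, -5.5, 2.1]
gripper_width: 0.689
gripper_force: 2.5
```

Emit:
{"method": "apply_moves", "body": {
  "moves": [
    [[-0.0003,0,0],0],
    [[-0.0003,0,0],0],
    [[-0.0003,0,0],0],
    [[-0.0003,0,0],0],
    [[-0.0003,0,0],0]
  ]
}}

```text
time_s: 18.92
tcp_pos: [0.4606, -0.1919, 0.1457]
ee_rot: [[0.022, -1.0, 0.0], [-1.0, -0.022, -0.001], [0.001, -0.0, -1.0]]
wrist_force: [-0.5, -9.1, 0.6]
gripper_width: 0.689
gripper_force: 5.0
```

Collar contact: force went from 5.2 to 9–10 N and the TCP lags. About 6–7 N/mm, so I'll add about 0.7 mm.

Emit:
{"method": "apply_moves", "body": {
  "moves": [
    [[-0.0002,0,0],0],
    [[-0.0002,0,0],0],
    [[-0.0002,0,0],0],
    [[0,0,0],0]
  ]
}}

```text
time_s: 19.25
tcp_pos: [0.4606, -0.1919, 0.1458]
ee_rot: [[0.022, -1.0, 0.0], [-1.0, -0.022, -0.002], [0.002, -0.0, -1.0]]
wrist_force: [0.5, -12.2, 1.0]
gripper_width: 0.691
gripper_force: 5.6
```

Emit:
{"method": "apply_moves", "body": {
  "moves": [
    [[-0.0002,0,0],0],
    [[-0.0002,0,0],0],
    [[0,0,0],0],
    [[0,0,0],0],
    [[0,0,0],0]
  ]
}}

```text
time_s: 19.67
tcp_pos: [0.4606, -0.1919, 0.1459]
ee_rot: [[0.022, -1.0, 0.0], [-1.0, -0.022, -0.003], [0.003, -0.0, -1.0]]
wrist_force: [0.6, -12.2, 1.0]
gripper_width: 0.691
gripper_force: 6.4
```

Emit:
{"method": "apply_moves", "body": {
  "moves": [
    [[-0.0002,0,0],0],
    [[-0.0002,0,0],0],
    [[0,0,0],0],
    [[0,0,0],0],
    [[0,0,0],0]
  ]
}}

```text
time_s: 20.08
tcp_pos: [0.4606, -0.1919, 0.146]
ee_rot: [[0.022, -1.0, 0.0], [-1.0, -0.022, -0.003], [0.003, -0.0, -1.0]]
wrist_force: [-0.2, -13.8, 1.4]
gripper_width: 0.689
gripper_force: 7.2
```

Emit:
{"method": "apply_moves", "body": {
  "moves": [
    [[0,0,0],0],
    [[0,0,0],0],
    [[0,0,0],0],
    [[0,0,0],0],
    [[0,0,0],0]
  ]
}}

```text
time_s: 20.5
tcp_pos: [0.4606, -0.1919, 0.146]
ee_rot: [[0.022, -1.0, 0.0], [-1.0, -0.022, -0.003], [0.003, -0.0, -1.0]]
wrist_force: [1.3, -14.7, 2.0]
gripper_width: 0.691
gripper_force: 7.2
```

About 9 N on the plate, held for over half a second. Backing away now.

Emit:
{"method": "apply_moves", "body": {
  "moves": [
    [[0.001,0,0],0],
    [[0.002,0,0],0],
    [[0.005,0,0],0],
    [[0.015,0,0],0],
    [[0.03,0,0],0]
  ]
}}

```text
time_s: 20.92
tcp_pos: [0.4611, -0.2409, 0.145]
ee_rot: [[0.025, -1.0, -0.001], [-1.0, -0.025, 0.002], [-0.002, 0.001, -1.0]]
wrist_force: [0.4, 0.3, 0.3]
gripper_width: 0.689
gripper_force: 0.0
```

Emit:
{"method": "apply_moves", "body": {
  "moves": [
    [[0.03,0,0],0],
    [[0.03,0,-0.01],0],
    [[0.01,0,-0.03],0],
    [[0,0,-0.03],0],
    [[0,0,0],0]
  ]
}}

```text
time_s: 21.33
tcp_pos: [0.4659, -0.3147, 0.2209]
ee_rot: [[0.021, -1.0, 0.009], [-1.0, -0.021, -0.004], [0.004, -0.009, -1.0]]
wrist_force: [0.8, -0.2, 0.8]
gripper_width: 0.687
gripper_force: 0.0
```

```bash
python3 - <<'E'
from h import *
np.set_printoptions(precision=4,suppress=True)
p=imaging.capture("scene");q=imaging.capture("top")
for x in(p,q):
  for t in("juice_box","tap_root","glass","mug","pepper_mill"):
    o=models.place_of(x,t)
    if o:print(t,round(o[0]["confidence"],2),onz(x,o[0]["at"],{"j":.153,"t":.14}.get(t[0],0)))
cv2.imwrite("pics/t7.png",np.hstack([cv2.resize(x["frame"][140:280,220:400],None,fx=2.2,fy=2.2) for x in(p,q)]))
print(r.sense()["wrist_force"])
E
```

```text
juice_box 0.81 [ 0.4518 -0.1814  0.153 ]
mug 0.66 [0.3927 0.2144 0.    ]
pepper_mill 0.64 [ 0.5443 -0.4643  0.    ]
tap_root 0.67 [0.4738 0.0127 0.14  ]
glass 0.62 [0.4624 0.0152 0.    ]
mug 0.82 [0.3926 0.2084 0.    ]
pepper_mill 0.66 [ 0.5562 -0.4646  0.    ]
[-0.2601  0.2449 -0.2478]
```

View pics/t7.png

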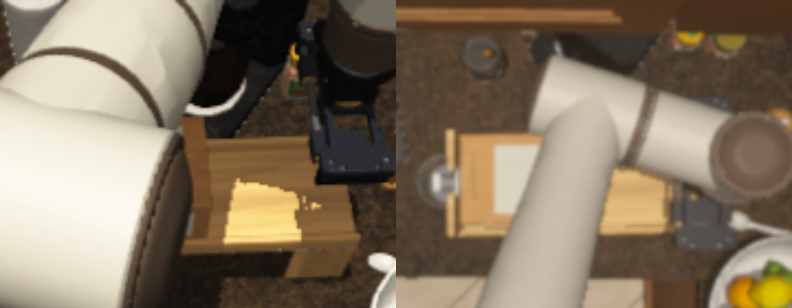

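The tap is through the notch, over the glass (right half, about (445,182)). The box lies square behind the plate at (460–620,185), the hand is clear, and the glass and mill stand where they were.

```bash
python3 -c "
from station import r
print(r.finish_job())"
```

```text
the job is handed in; nothing more can be done
None
```

The job is handed in, but the hand-in call returned no verdict: the box was toppled flat, its tap put through the notch, its collar pressed on the plate at an estimated 9 N for over half a second, and the arm withdrawn, with the glass, mug and pepper mill apparently where they were.

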